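Lay out the coffee corner

TASK

Lay out the coffee corner on the row of three cork mats between the kettle and the utensil pot: stand the large tin in the centre of the middle mat and the small tin centred on top of it, the milk jug in the centre of the mat between the large tin and the kettle, and the cup in the centre of the mat between the large tin and the utensil pot. Everything must stand upright, be set down rather than dropped, and be let go; leave the kettle, the utensil pot and the salt shaker where they are.

Things in the scene. Friction and masses are not known exactly. Their poses are not given: they have to be found in the camera images.
- large_tin: larger of two closed round brushed-steel tins, loose: diameter 64 mm, height 90 mm, flat lid that another thing can stand on, about 0.22 kg. Origin: centre of its underside; z axis up. Stands on the worktop at the start.
- small_tin: smaller of the two closed round brushed-steel tins, loose: diameter 46 mm, height 50 mm, flat lid, about 0.1 kg. Origin: centre of its underside; z axis up. Stands on the worktop at the start.
- cup: white ceramic coffee cup, loose, open: foot 48 mm across, 60 to 62 mm across from 12 mm above its underside up to the rim, 65 mm high, wall 4 mm, about 0.18 kg; one handle on its own +y side, reaching 54 mm from the axis. Origin: centre of its underside; z axis up. Grip across its x axis. Its way round when placed is free.
- jug: open steel milk jug, loose: 62 mm across up to 60 mm height, narrowing to 56 mm at the rim, 75 mm high, wall 3 mm, about 0.2 kg; handle on its own +y side reaching 57 mm from the axis, small rim spout on its -y side reaching 42 mm. Origin: centre of its underside; z axis up. Grip across its x axis, below 60 mm height. Its way round when placed is free.
- mat_mid: middle one of three alike square cork mats in a row, fixed to the worktop: 90 x 90 mm, 6 mm thick. Origin: centre of its underside, on the worktop (its top is 6 mm higher). x axis away from the robot, y axis along the row to the robot's left, both turned with the row by up to about 7 degrees.
- mat_left: the cork mat at the robot's left (+y) end of the row, like the middle one, its centre about 130 to 145 mm from the middle mat's. Same size, origin and axes.
- mat_right: the cork mat at the robot's right (-y) end of the row, like the middle one, its centre about 130 to 145 mm from the middle mat's. Same size, origin and axes.
- kettle: electric kettle, loose, steel with black base, lid and handle: base 150 mm across, 213 mm high, handle reaching 121 mm from the axis, about 1.1 kg. Origin: centre of its underside; z axis up. It stands past one end of the row, about 320 mm from the middle mat: left end in some starts, right in others. Leave alone; it tells which mat the jug belongs on.
- crock: utensil pot, loose: white ceramic, 110 mm across and 120 mm high, with wooden spoons and kitchen tools standing in it up to 265 mm, spread within 75 mm of the axis, about 1 kg. Origin: centre of its underside; z axis up. It stands past the other end of the row of mats from the kettle. To be left alone; it tells which mat the cup belongs on.
- salt: salt shaker, loose: white ceramic cone 44 mm across at the foot and 30 mm at the neck with a domed steel top, 76 mm high, about 0.12 kg. Origin: centre of its underside; z axis up. It stands among the things to be moved. To be left alone.
There are look-alikes about, which are no part of the job. Leave any pink look-alike of the mat_right alone.

How it is judged:
By the outcome, as a careful person would: the job done as asked, in the order asked, and still so for the second after the job is handed in, with the robot touching nothing.
It also fails if it takes over 104 s, if anything falls off the work surface, if the arm or the gripper's body presses on something with over 40 N, if the wrist force passes 120 N, or if a joint passes its speed limit or range.

ROBOT

A 7-joint arm with a two-finger parallel gripper is mounted at the origin on the work surface. World frame = base frame: x ahead of the robot, y to its left, z up, the work surface at z = 0. Lengths are in m, angles in rad, forces in N, time in s.
With the tool pointing down it reaches from about 0.425 to 0.925 m from the base axis. Payload 6.8 kg.
Tool frame: the origin (TCP) lies midway between the tips of the shut fingers; the grasp point (between the pads) lies 19 mm behind it; z points along the fingers, y is the line along which they close (so a half turn about z gives the same grasp; the last joint's range is limited). The gripper opens to 85 mm and grips with 20 to 120 N. Pads are 22 mm wide; open, the fingers measure 114 mm over their backs; the gripper's body (76 mm by 85 mm) begins 54 mm behind the grasp point. The pads swing forward as they close: fully open they stand 13 mm farther back than shut.
Start: joints at [-1.35, 0.477, 0.022, 1.555, -0.011, 1.109, -0.083], TCP at [0.218, 0.639, 0.231] pointing down, gripper open.
Joint ranges: [-2.96, 2.96], [-0.34, 2.1], [-1.41, 1.46], [0.24, 2.44], [-1.37, 4.51], [0.17, 1.92], [-2.96, 2.96]. Speed limits (rad/s): [2.39, 2.39, 3.14, 3.14, 3.14, 3.14, 3.14].

INTERFACE

Orientations are given as a unit quaternion [w, x, y, z].
In Python, from workcell import status, capture, ticket gives the robot as it stands. The module is installed in compiled form; this text tells all that it offers.
- The arm moves only by the tool drive_tool, never from a script. Its arguments are lists of equal length, an entry for each row: "travel": the shift along the world's x, y, z in m, a list of three; "turn": the turn, a rotation vector about the world's x, y, z in degrees, a list of three; "gripper": the finger opening in m, from 0 to 0.0854. In form: {"travel": [[x, y, z], ...], "turn": [[ax, ay, az], ...], "gripper": [gripper, ...]}. A call has 1 to 20 rows; each row shifts and turns the commanded pose from where the row before left it; what a row does not reach is not made up. A row lasts 1/10 s, in which the tool goes at most 50 mm and 8.59 degrees, less where a joint would pass 70% of its speed; a pose out of reach is approached as far as the arm can. A call with a gripper value outside its range is refused whole. The fingers move at their own pace and stop on an object; the grip force is fixed at half the most. Time passes only in rows, so rows that do not move let the fingers close. It gives the time, the measured TCP pose, the force, the opening and the grip force at its end, in the units of the state.
- status.read_state(): the state, without advancing time (a new reading comes with each control period).
- capture(name): name is "side" or "top"; returns a dict with "image" (384x512x3 uint8, red, green, blue), "z_map" (384x512 float32, m along the optical axis (not along the pixel's ray), 0 where there is no reading), "mtx" (3x3 intrinsics, pixels), "dist" ([k1, k2, p1, p2, k3] as OpenCV has them; the pictures are not rectified), "world_from_camera" (4x4, takes a point from camera to world coordinates). Camera axes: x right, y up, looking along -z (the intrinsics and any distortion apply to the point x, -y, -z); pixel columns grow to the right and rows downward; lengths in m; the calibration is good to about 2 mm. A picture is of the moment at which its call begins.
- ticket.finish_job(): hands the job in; it is judged then, once.
The state is a dict: "time": time; "joint_positions": joint angles; "joint_vel": joint speeds; "joint_torque": joint torques, N m; "ee_pos": TCP position; "orientation": TCP orientation; "wrist_force": force on the tool from outside, world axes, zero at the start; "moment": the same for the moment, N m; "opening": finger opening in m; "grasp_force": force on a finger pad.
Only numpy, scipy, OpenCV 4.12 (cv2) and the standard library are available. Lean on these libraries where they do the work, as an engineer would, in place of code of your own. Each camera call takes 0.05 s, during which the arm holds its last target. There are 200 camera calls.

## Working session

There is one attempt and no reset: what is moved stays moved. The work goes in short steps, Python scripts to look and compute and a tool call to move; the robot and the scene stay as the last step left them, time stands still between calls to the robot, and variables do not carry over. Pictures are saved under pics/ and viewed, at most 14 in all, crops included, and the job is handed in when it is done.

Besides the shell and the picture viewer there is one more tool, called as name(argument=value, ...), one argument or row to a line, values as JSON. drive_tool: Moves the arm, as the interface text tells. Its arguments: {"type":"object","properties":{"travel":{"type":"array","items":{"type":"array","items":{"type":"number"}}},"turn":{"type":"array","items":{"type":"array","items":{"type":"number"}}},"gripper":{"type":"array","items":{"type":"number"}}},"required":["travel","turn","gripper"]}

```bash
mkdir -p pics; cat > h.py <<'E'
import numpy as np, cv2
from workcell import status, capture, ticket
def snap(n):
    c=capture(n); np.savez(f'{n}.npz',**c); return c
def load(n): return dict(np.load(f'{n}.npz'))
def cloud(c):
    z=c['z_map']; h,w=z.shape
    uv=np.stack(np.meshgrid(np.arange(w),np.arange(h)),-1).reshape(-1,1,2).astype(np.float64)
    n=cv2.undistortPoints(uv,c['mtx'],c['dist']).reshape(h,w,2)
    P=np.stack([n[...,0]*z,-n[...,1]*z,-z],-1)
    T=c['world_from_camera']; W=P@T[:3,:3].T+T[:3,3]; W[z==0]=np.nan
    return W
def ray(c,u,v,zw):
    n=cv2.undistortPoints(np.array([[[u,v]]],float),c['mtx'],c['dist']).ravel()
    T=c['world_from_camera']; d=T[:3,:3]@np.array([n[0],-n[1],-1]); o=T[:3,3]
    return o+d*(zw-o[2])/d[2]
E
python3 - <<'E'
from h import *
for n in('top','side'):
    c=snap(n); cv2.imwrite(f'pics/{n}1.png',cv2.resize(c['image'][...,::-1],(800,600),interpolation=cv2.INTER_CUBIC)); print(n,c['world_from_camera'].round(3).tolist(),c['mtx'].tolist())
s=status.read_state(); print({k:np.round(v,3).tolist() for k,v in s.items()})
E
```

```text
top [[0.071, 0.977, -0.203, 0.381], [-0.997, 0.069, -0.018, -0.077], [-0.003, 0.204, 0.979, 1.007], [0.0, 0.0, 0.0, 1.0]] [[361.0729061446339, 0.0, 261.57534667415155], [0.0, 361.0729061446339, 196.46633425579657], [0.0, 0.0, 1.0]]
side [[-0.971, 0.174, -0.163, 0.448], [-0.238, -0.697, 0.676, 0.57], [0.004, 0.696, 0.718, 0.703], [0.0, 0.0, 0.0, 1.0]] [[360.207662037336, 0.0, 253.89659518514532], [0.0, 360.207662037336, 196.18751842369048], [0.0, 0.0, 1.0]]
{'time': 0.1, 'joint_positions': [-1.35, 0.478, 0.022, 1.556, -0.012, 1.109, -0.083], 'joint_vel': [-0.001, -0.002, 0.001, -0.001, -0.001, 0.0, -0.002], 'joint_torque': [0.005, -59.776, 1.614, -28.196, 0.013, 0.005, 0.0], 'ee_pos': [0.218, 0.638, 0.23], 'orientation': [-0.0, 0.164, 0.987, -0.001], 'wrist_force': [0.844, -0.282, 0.111], 'moment': [-0.048, -0.019, 0.025], 'grasp_force': 0.0, 'opening': 0.086}
```

View pics/top1.png

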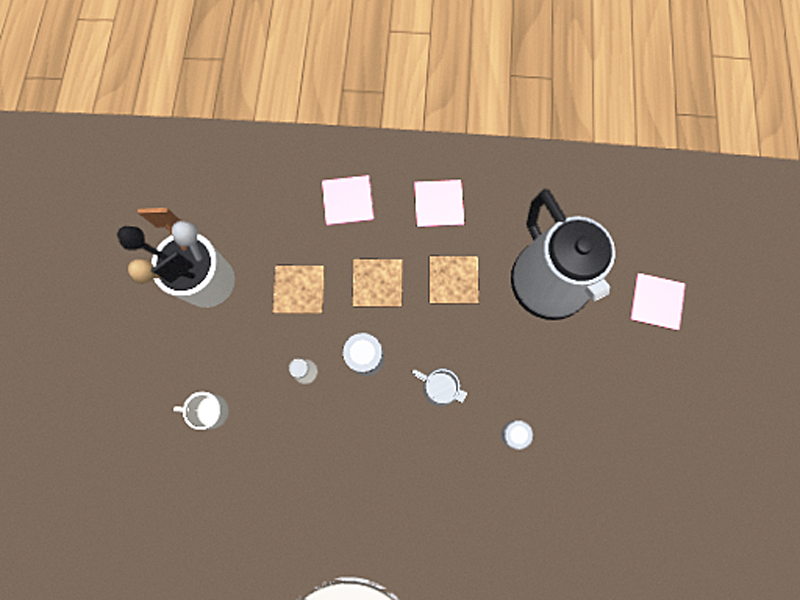

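View pics/side1.png

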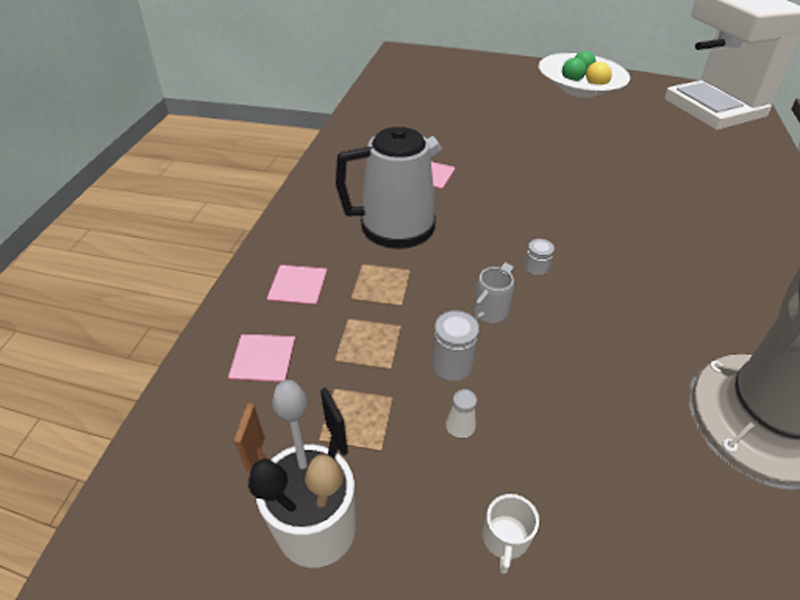

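The kettle is at the right (-y) end, at (563,265) in the top view, and the utensil pot at the left, at (190,270). The cork mats are at (298,289), (377,283) and (453,280). The pink squares are look-alikes. The large tin is at (362,352), small tin (518,435), jug (442,386), cup (205,411) and salt (303,371). So the jug goes on the right mat and the cup on the left.

```bash
cat > meas.py <<'E'
from h import *
def circ(P):
    A=np.c_[2*P[:,:2],np.ones(len(P))]; s=np.linalg.lstsq(A,(P[:,:2]**2).sum(1),rcond=None)[0]
    return s[:2],np.sqrt(s[2]+s[:2]@s[:2])
def clusters(c,zlo=0.02):
    W=cloud(c); m=((W[...,2]>zlo)&(W[...,0]>.2)&(W[...,0]<1.1)&(abs(W[...,1])<.75)).astype(np.uint8)
    n,l,st,ce=cv2.connectedComponentsWithStats(m)
    return W,[(l==i,st[i],ce[i]) for i in range(1,n) if st[i][4]>60]
def mats(c):
    im=cv2.cvtColor(np.ascontiguousarray(c['image']),cv2.COLOR_RGB2HSV); W=cloud(c)
    m=((im[...,1]>85)&(im[...,2]>140)&(im[...,0]>8)&(im[...,0]<25)&(W[...,0]<.85)).astype(np.uint8)
    m=cv2.morphologyEx(cv2.morphologyEx(m,cv2.MORPH_CLOSE,np.ones((5,5))),cv2.MORPH_OPEN,np.ones((5,5)))
    for k in cv2.findContours(m,0,2)[0]:
        if cv2.contourArea(k)<300: continue
        Q=np.array([ray(c,*p[0],.006)[:2] for p in k]).astype(np.float32)
        r=cv2.minAreaRect(Q*1000); print('mat',np.round(k.mean((0,1))),np.round(r[0],1),np.round(r[1],1),round(r[2],1))
E
python3 - <<'E'
from meas import *
for n in('top','side'):
    c=load(n); print(n); mats(c); W,cl=clusters(c)
    print('table z',np.nanmedian(W[(abs(W[...,0]-.5)<.05)&(abs(W[...,1])<.3)][:,2]).round(4))
    for m,st,ce in cl:
        P=W[m]; zt=np.percentile(P[:,2],98); T=P[P[:,2]>zt-.006]
        x,r=circ(T); print(ce.round(),st[4],'top',zt.round(3),'med',np.median(P,0).round(3),'lo',P.min(0).round(3),'hi',P.max(0).round(3),'rimfit',x.round(4),r.round(4))
c=load('top'); im=c['image'][195:300,95:350,::-1]
cv2.imwrite('pics/crop1.png',cv2.resize(im,None,fx=3.1,fy=3.1,interpolation=cv2.INTER_CUBIC))
E
```

```text
top
mat [189. 187.] [608.9 146.4] [88.4 90.6] 4.1
mat [241. 184.] [632.2   2.9] [85.6 91. ] 4.0
mat [292. 179.] [ 648.  -136.3] [85.8 86.6] 4.1
table z 0.0011
[360. 167.] 3464 top 0.211 med [ 0.642 -0.293  0.182] lo [ 0.586 -0.377  0.02 ] hi [ 0.762 -0.242  0.216] rimfit [ 0.6598 -0.3142] 0.0088
[114. 166.] 2601 top 0.252 med [0.608 0.297 0.143] lo [0.557 0.257 0.02 ] hi [0.665 0.375 0.256] rimfit [0.6122 0.3149] 0.0454
[232. 226.] 545 top 0.094 med [0.489 0.009 0.091] lo [ 0.46  -0.02   0.021] hi [0.524 0.043 0.096] rimfit [0.4919 0.0113] 0.0224
[192. 236.] 182 top 0.078 med [0.458 0.112 0.069] lo [0.443 0.1   0.021] hi [0.477 0.132 0.079] rimfit [0.4607 0.1184] 0.0081
[282. 247.] 239 top 0.079 med [ 0.444 -0.122  0.072] lo [ 0.417 -0.163  0.021] hi [ 0.476 -0.074  0.08 ] rimfit [ 0.4457 -0.1277] 0.0285
[129. 262.] 383 top 0.068 med [0.378 0.284 0.053] lo [0.348 0.243 0.02 ] hi [0.409 0.325 0.07 ] rimfit [0.3785 0.2725] 0.0287
[331. 278.] 264 top 0.054 med [ 0.377 -0.255  0.051] lo [ 0.356 -0.279  0.022] hi [ 0.398 -0.234  0.055] rimfit [ 0.3774 -0.2574] 0.0158
side
mat [232. 267.] 
[... 220 characters left out ...]
[ 0.764 -0.238  0.214] rimfit [ 0.6596 -0.3131] 0.0303
[345. 162.] 248 top 0.053 med [ 0.379 -0.244  0.049] lo [ 0.356 -0.281  0.02 ] hi [ 0.4   -0.232  0.053] rimfit [ 0.3778 -0.2549] 0.0165
[301. 205.] 1646 top 0.091 med [0.473 0.002 0.066] lo [ 0.417 -0.163  0.02 ] hi [0.525 0.045 0.093] rimfit [0.4928 0.0134] 0.0231
[192. 306.] 5467 top 0.252 med [0.611 0.338 0.135] lo [0.556 0.263 0.02 ] hi [0.663 0.379 0.254] rimfit [0.6119 0.3164] 0.0454
[296. 261.] 362 top 0.076 med [0.461 0.128 0.059] lo [0.443 0.106 0.021] hi [0.48  0.137 0.079] rimfit [0.4614 0.1191] 0.0089
[326. 337.] 859 top 0.067 med [0.379 0.277 0.052] lo [0.348 0.241 0.02 ] hi [0.41  0.327 0.069] rimfit [0.3787 0.2733] 0.0289
```

View pics/crop1.png

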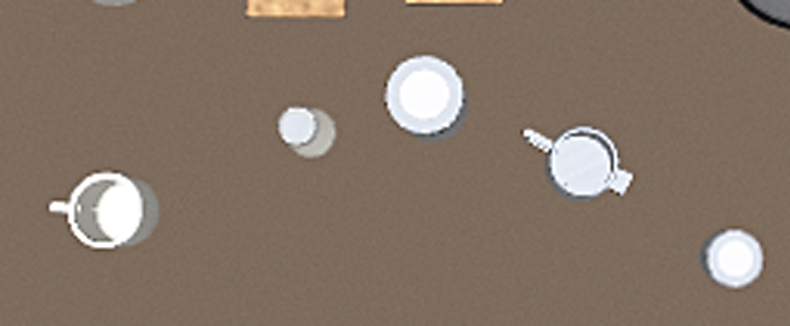

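All positions agree between the two views to about 2 mm. The crop confirms the two tins (plain round lids), the jug (steel, spout and handle) and the white cup with its handle. The salt is the small cone. Next I need the handle directions.

```bash
python3 - <<'E'
from meas import *
for n in('top','side'):
    c=load(n); W=cloud(c)
    for name,x0,h,r0 in(('jug',(.4457,-.1277),.075,.0265),('cup',(.3786,.273),.065,.0288)):
        P=W[np.isfinite(W[...,2])]; x0=np.array(x0); d=np.linalg.norm(P[:,:2]-x0,axis=1)
        T=P[(abs(P[:,2]-h)<.006)&(d<.045)]
        x=x0
        for _ in range(8):
            dd=np.linalg.norm(T[:,:2]-x,axis=1); x,r=circ(T[abs(dd-r0)<.005])
        d=np.linalg.norm(P[:,:2]-x,axis=1); H=P[(d>.037)&(d<.062)&(P[:,2]>.02)&(P[:,2]<h+.006)]
        a=np.degrees(np.arctan2(*(H[:,:2]-x).T[::-1])); 
        print(n,name,x.round(4),r.round(4),len(H),'angles',np.histogram(a,np.arange(-180,181,20))[0], 'far>45 mean', a[np.linalg.norm(H[:,:2]-x,axis=1)>.045].mean().round(1))
E
```

```text
top jug [ 0.4471 -0.1243] 0.0274 37 angles [ 0  0  3  8  0  0  0  0  0  0  0  0 26  0  0  0  0  0] far>45 mean 66.7
top cup [0.3784 0.2723] 0.0287 19 angles [ 0  0  0  0  0  0  0  0  0  0  0  0  0 19  0  0  0  0] far>45 mean 90.6
side jug [ 0.4481 -0.1228] 0.0272 64 angles [ 0  0  3  9  0  0  0  0  0  0  0  0 52  0  0  0  0  0] far>45 mean 66.1
side cup [0.3787 0.2733] 0.0288 68 angles [ 0  0  0  0  0  0  0  0  0  0  0  0  0 68  0  0  0  0] far>45 mean 90.4
```

drive_tool(
  travel=[
    [0.03,-0.04,0],
    [0.03,-0.04,0],
    [0.03,-0.04,0],
  ],
  turn=[
    [0,0,-8],
    [0,0,-8],
    [0,0,-8],
  ],
  gripper=[0.085,0.085,0.085],
)

```text
time: 0.4
ee_pos: [0.3086, 0.5172, 0.2308]
orientation: [0.0, 0.368, 0.93, -0.0]
wrist_force: [1.9, 0.2, -0.3]
opening: 0.0851
grasp_force: 0.0
```

drive_tool(
  travel=[
    [0.0153,-0.0421,0],
    [0.0153,-0.0421,0],
    [0.0153,-0.0421,0],
    [0.0153,-0.0421,0],
    [0.0153,-0.0421,0],
    [0.0153,-0.0421,0],
    [0.0153,-0.0421,0],
    [0.0153,-0.0421,0],
    [0.0153,-0.0421,0],
    [0.0153,-0.0421,0],
    [0.0153,-0.0421,0],
    [0.0153,-0.0421,0],
    [0,0,-0.03],
    [0,0,-0.03],
    [0,0,-0.03],
    [0,0,0],
    [0,0,0],
  ],
  turn=[
    [0,0,-3.9],
    [0,0,-3.9],
    [0,0,-3.9],
    [0,0,-3.9],
    [0,0,-3.9],
    [0,0,-3.9],
    [0,0,-3.9],
    [0,0,-3.9],
    [0,0,-3.9],
    [0,0,-3.9],
    [0,0,-3.9],
    [0,0,-3.9],
    [0,0,0],
    [0,0,0],
    [0,0,0],
    [0,0,0],
    [0,0,0],
  ],
  gripper=[0.085,0.085,0.085,0.085,0.085,0.085,0.085,0.085,0.085,0.085,0.085,0.085,0.085,0.085,0.085,0.085,0.085],
)

```text
time: 2.1
ee_pos: [0.4914, 0.0134, 0.1415]
orientation: [-0.0, 0.705, 0.709, -0.001]
wrist_force: [0.1, 0.3, 0.9]
opening: 0.0847
grasp_force: 0.0
```

```bash
python3 - <<'E'
from h import *
s=status.read_state(); print({k:np.round(s[k],4).tolist() for k in('time','joint_positions','ee_pos','orientation')})
E
```

```text
{'time': 2.1, 'joint_positions': [-0.5971, 0.3229, 0.533, 2.0991, -0.2314, 0.7765, 0.0857], 'ee_pos': [0.4914, 0.0134, 0.1415], 'orientation': [-0.0002, 0.705, 0.7092, -0.0006]}
```

drive_tool(
  travel=[
    [0.001,-0.001,-0.03],
    [0,0,-0.03],
    [0,0,-0.025],
    [0,0,-0.015],
    [0,0,-0.006],
    [0,0,0],
    [0,0,0],
    [0,0,0],
    [0,0,0],
    [0,0,0],
    [0,0,0],
    [0,0,0],
    [0,0,0],
    [0,0,0],
  ],
  turn=[
    [0,0,0],
    [0,0,0],
    [0,0,0],
    [0,0,0],
    [0,0,0],
    [0,0,0],
    [0,0,0],
    [0,0,0],
    [0,0,0],
    [0,0,0],
    [0,0,0],
    [0,0,0],
    [0,0,0],
    [0,0,0],
  ],
  gripper=[0.085,0.085,0.085,0.085,0.085,0.085,0.05,0.05,0.05,0.05,0.05,0.05,0.05,0.05],
)

```text
time: 3.5
ee_pos: [0.4936, 0.0129, 0.0369]
orientation: [0.0, 0.705, 0.709, 0.001]
wrist_force: [-1.5, -0.1, 7.4]
opening: 0.0628
grasp_force: 63.6
```

drive_tool(
  travel=[
    [0,0,0.01],
    [0,0,0.015],
    [0,0,0.015],
    [0.0277,-0.0019,0],
    [0.0277,-0.0019,0],
    [0.0277,-0.0019,0],
    [0.0277,-0.0019,0],
    [0.0276,-0.0017,0],
    [0,0,0],
    [0,0,0],
    [0,0,0],
  ],
  turn=[
    [0,0,0],
    [0,0,0],
    [0,0,0],
    [0,0,0],
    [0,0,0],
    [0,0,0],
    [0,0,0],
    [0,0,0],
    [0,0,0],
    [0,0,0],
    [0,0,0],
  ],
  gripper=[0.05,0.05,0.05,0.05,0.05,0.05,0.05,0.05,0.05,0.05,0.05],
)

```text
time: 4.6
ee_pos: [0.6297, 0.0034, 0.0754]
orientation: [-0.001, 0.705, 0.709, -0.0]
wrist_force: [-1.1, -0.4, -2.4]
opening: 0.0629
grasp_force: 66.1
```

```bash
python3 - <<'E'
from meas import *
for n in ('top','side'):
    c=snap(n)
cv2.imwrite('pics/g1.png',cv2.resize(c['image'][150:290,180:380,::-1],None,fx=4,fy=4,interpolation=cv2.INTER_CUBIC))
print(np.round(status.read_state()['ee_pos'],4))
E
```

```text
[0.6298 0.0035 0.0755]
```

View pics/g1.png

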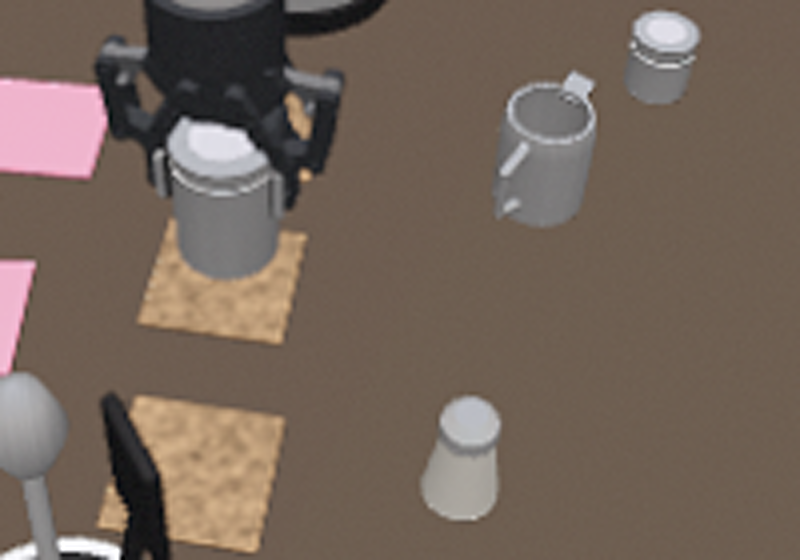

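The large tin is held upright above the middle mat, with its underside at about (225,270) in the crop.

drive_tool(
  travel=[
    [0.002,0,-0.015],
    [0,0,-0.01],
    [0,0,-0.004],
    [0,0,-0.001],
    [0,0,-0.001],
    [0,0,0],
    [0,0,0],
  ],
  turn=[
    [0,0,0],
    [0,0,0],
    [0,0,0],
    [0,0,0],
    [0,0,0],
    [0,0,0],
    [0,0,0],
  ],
  gripper=[0.05,0.05,0.05,0.05,0.05,0.05,0.05],
)

```text
time: 5.4
ee_pos: [0.6332, 0.0033, 0.0446]
orientation: [0.0, 0.705, 0.709, 0.0]
wrist_force: [-0.0, -0.1, -2.6]
opening: 0.0628
grasp_force: 66.1
```

drive_tool(
  travel=[
    [0,0,-0.001],
    [0,0,0],
    [0,0,0],
  ],
  turn=[
    [0,0,0],
    [0,0,0],
    [0,0,0],
  ],
  gripper=[0.05,0.05,0.05],
)

```text
time: 5.7
ee_pos: [0.633, 0.0034, 0.0434]
orientation: [-0.0, 0.705, 0.709, 0.0]
wrist_force: [-0.4, 0.2, -3.2]
opening: 0.0628
grasp_force: 66.1
```

drive_tool(
  travel=[
    [0,0,-0.0007],
    [0,0,-0.0006],
    [0,0,0],
    [0,0,0],
  ],
  turn=[
    [0,0,0],
    [0,0,0],
    [0,0,0],
    [0,0,0],
  ],
  gripper=[0.05,0.05,0.05,0.05],
)

```text
time: 6.1
ee_pos: [0.6331, 0.0033, 0.043]
orientation: [-0.0, 0.705, 0.709, 0.0]
wrist_force: [-2.9, -0.6, 7.3]
opening: 0.0627
grasp_force: 66.8
```

drive_tool(
  travel=[
    [0,0,0],
    [0,0,0],
    [0,0,0],
    [0,0,0],
    [0,0,0],
    [0,0,0.005],
    [0,0,0.03],
    [0,0,0.045],
    [0,0,0.045],
    [0,0,0],
    [0,0,0],
  ],
  turn=[
    [0,0,0],
    [0,0,0],
    [0,0,0],
    [0,0,0],
    [0,0,0],
    [0,0,0],
    [0,0,0],
    [0,0,0],
    [0,0,0],
    [0,0,0],
    [0,0,0],
  ],
  gripper=[0.07,0.085,0.085,0.085,0.085,0.085,0.085,0.085,0.085,0.085,0.085],
)

```text
time: 7.2
ee_pos: [0.6337, 0.0034, 0.1686]
orientation: [0.001, 0.705, 0.709, 0.001]
wrist_force: [0.9, -0.6, -1.2]
opening: 0.0853
grasp_force: 0.0
```

drive_tool(
  travel=[
    [-0.0256,-0.0259,0],
    [-0.0256,-0.0259,0],
    [-0.0256,-0.0259,0],
    [-0.0256,-0.0259,0],
    [-0.0256,-0.0259,0],
    [-0.0256,-0.0259,0],
    [-0.0256,-0.0259,0],
    [-0.0256,-0.0259,0],
    [-0.0256,-0.0259,0],
    [-0.0256,-0.0259,0],
    [0,0,-0.03],
    [0,0,-0.03],
    [0,0,0],
    [0,0,0],
  ],
  turn=[
    [0,0,-2.8],
    [0,0,-2.8],
    [0,0,-2.8],
    [0,0,-2.8],
    [0,0,-2.8],
    [0,0,-2.8],
    [0,0,-2.8],
    [0,0,-2.8],
    [0,0,-2.8],
    [0,0,-2.8],
    [0,0,0],
    [0,0,0],
    [0,0,0],
    [0,0,0],
  ],
  gripper=[0.085,0.085,0.085,0.085,0.085,0.085,0.085,0.085,0.085,0.085,0.085,0.085,0.085,0.085],
)

```text
time: 8.6
ee_pos: [0.376, -0.2555, 0.1066]
orientation: [-0.001, 0.856, 0.518, -0.001]
wrist_force: [-0.2, -0.0, 0.3]
opening: 0.085
grasp_force: 0.0
```

```bash
python3 - <<'E'
from meas import *
s=status.read_state(); print(np.round(s['ee_pos'],4),np.round(s['joint_positions'],2))
for n in ('top','side'):
    c=snap(n); W=cloud(c); q=W[np.isfinite(W[...,2])]
    T=q[(np.linalg.norm(q[:,:2]-[.632,.003],axis=1)<.05)&(abs(q[:,2]-.096)<.005)]
    print(n,circ(T),(T.min(0)+T.max(0))/2,len(T))
E
```

```text
[ 0.376  -0.2555  0.1066] [-0.11  0.36  0.69  2.21 -0.36  0.68  0.35]
top (array([0.63118653, 0.00149068]), np.float64(0.022750671974117183)) [0.63079913 0.00190905 0.09596468] 450
side (array([0.63241026, 0.00390643]), np.float64(0.02315732037108105)) [0.63267253 0.00236157 0.09522757] 437
```

drive_tool(
  travel=[
    [0.002,-0.0005,-0.03],
    [0,0,-0.03],
    [0,0,-0.02],
    [0,0,-0.01],
    [0,0,-0.004],
    [0,0,0],
    [0,0,0],
    [0,0,0],
    [0,0,0],
    [0,0,0],
    [0,0,0],
    [0,0,0],
    [0,0,0],
    [0,0,0],
    [0,0,0],
    [0,0,0],
  ],
  turn=[
    [0,0,0],
    [0,0,0],
    [0,0,0],
    [0,0,0],
    [0,0,0],
    [0,0,0],
    [0,0,0],
    [0,0,0],
    [0,0,0],
    [0,0,0],
    [0,0,0],
    [0,0,0],
    [0,0,0],
    [0,0,0],
    [0,0,0],
    [0,0,0],
  ],
  gripper=[0.085,0.085,0.085,0.085,0.085,0.085,0.035,0.035,0.035,0.035,0.035,0.035,0.035,0.035,0.035,0.035],
)

```text
time: 10.3
ee_pos: [0.3795, -0.2563, 0.0139]
orientation: [0.0, 0.856, 0.518, 0.001]
wrist_force: [-0.9, 1.3, 9.5]
opening: 0.0449
grasp_force: 59.9
```

drive_tool(
  travel=[
    [0,0,0.01],
    [0,0,0.03],
    [0,0,0.045],
    [0,0,0.045],
    [0,0,0],
    [0,0,0],
  ],
  turn=[
    [0,0,0],
    [0,0,0],
    [0,0,0],
    [0,0,0],
    [0,0,0],
    [0,0,0],
  ],
  gripper=[0.035,0.035,0.035,0.035,0.035,0.035],
)

```text
time: 10.9
ee_pos: [0.3796, -0.2559, 0.1441]
orientation: [0.001, 0.855, 0.518, 0.001]
wrist_force: [-0.6, 0.9, -0.8]
opening: 0.045
grasp_force: 61.6
```

drive_tool(
  travel=[
    [0.0253,0.0259,0],
    [0.0253,0.0259,0],
    [0.0253,0.0259,0],
    [0.0253,0.0259,0],
    [0.0253,0.0259,0],
    [0.0253,0.0259,0],
    [0.0253,0.0259,0],
    [0.0253,0.0259,0],
    [0.0253,0.0259,0],
    [0.0253,0.0256,0],
    [0,0,0],
    [0,0,0],
    [0,0,-0.015],
    [0,0,0],
    [0,0,0],
  ],
  turn=[
    [0,0,0],
    [0,0,0],
    [0,0,0],
    [0,0,0],
    [0,0,0],
    [0,0,0],
    [0,0,0],
    [0,0,0],
    [0,0,0],
    [0,0,0],
    [0,0,0],
    [0,0,0],
    [0,0,0],
    [0,0,0],
    [0,0,0],
  ],
  gripper=[0.035,0.035,0.035,0.035,0.035,0.035,0.035,0.035,0.035,0.035,0.035,0.035,0.035,0.035,0.035],
)

```text
time: 12.4
ee_pos: [0.6307, 0.0016, 0.127]
orientation: [-0.0, 0.856, 0.517, -0.001]
wrist_force: [0.0, 0.1, -1.2]
opening: 0.045
grasp_force: 61.7
```

```bash
python3 - <<'E'
from meas import *
c=snap('side')
cv2.imwrite('pics/g2.png',cv2.resize(c['image'][150:290,180:380,::-1],None,fx=4,fy=4,interpolation=cv2.INTER_CUBIC))
print(np.round(status.read_state()['ee_pos'],4))
E
```

```text
[0.6313 0.0017 0.1276]
```

View pics/g2.png

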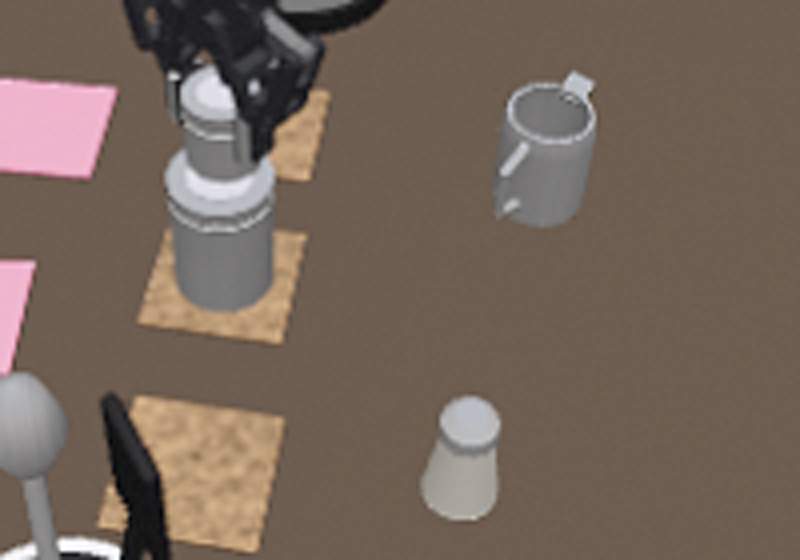

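The small tin is held upright above the large tin. It is close to centred, at (213,140) over (220,180).

drive_tool(
  travel=[
    [0.0015,0.001,-0.008],
    [0,0,-0.005],
    [0,0,-0.002],
    [0,0,0],
    [0,0,0],
    [0,0,0],
  ],
  turn=[
    [0,0,0],
    [0,0,0],
    [0,0,0],
    [0,0,0],
    [0,0,0],
    [0,0,0],
  ],
  gripper=[0.035,0.035,0.035,0.035,0.035,0.035],
)

```text
time: 13.05
ee_pos: [0.6337, 0.0035, 0.1132]
orientation: [0.0, 0.856, 0.518, 0.0]
wrist_force: [0.2, 0.2, -0.7]
opening: 0.0445
grasp_force: 61.7
```

drive_tool(
  travel=[
    [0,0,-0.0007],
    [0,0,-0.0006],
    [0,0,0],
    [0,0,0],
  ],
  turn=[
    [0,0,0],
    [0,0,0],
    [0,0,0],
    [0,0,0],
  ],
  gripper=[0.035,0.035,0.035,0.035],
)

```text
time: 13.45
ee_pos: [0.6335, 0.0036, 0.1117]
orientation: [-0.0, 0.856, 0.518, 0.0]
wrist_force: [-0.8, 0.3, -1.3]
opening: 0.0451
grasp_force: 61.7
```

drive_tool(
  travel=[
    [-0.0003,-0.0005,-0.0007],
    [0,0,-0.0006],
    [0,0,0],
    [0,0,0],
  ],
  turn=[
    [0,0,0],
    [0,0,0],
    [0,0,0],
    [0,0,0],
  ],
  gripper=[0.035,0.035,0.035,0.035],
)

```text
time: 13.85
ee_pos: [0.6331, 0.0031, 0.1104]
orientation: [-0.0, 0.856, 0.518, -0.0]
wrist_force: [-0.6, 0.9, -1.4]
opening: 0.0449
grasp_force: 61.7
```

drive_tool(
  travel=[
    [0,0,-0.0005],
    [0,0,0],
    [0,0,0],
  ],
  turn=[
    [0,0,0],
    [0,0,0],
    [0,0,0],
  ],
  gripper=[0.035,0.035,0.035],
)

```text
time: 14.15
ee_pos: [0.6333, 0.003, 0.1101]
orientation: [0.0, 0.856, 0.518, 0.0]
wrist_force: [-0.8, -0.1, 0.3]
opening: 0.0447
grasp_force: 61.8
```

drive_tool(
  travel=[
    [0,0,-0.0004],
    [0,0,0],
    [0,0,0],
  ],
  turn=[
    [0,0,0],
    [0,0,0],
    [0,0,0],
  ],
  gripper=[0.035,0.035,0.035],
)

```text
time: 14.45
ee_pos: [0.6334, 0.003, 0.1101]
orientation: [0.0, 0.856, 0.518, 0.0]
wrist_force: [-1.6, 0.8, 5.3]
opening: 0.0444
grasp_force: 61.8
```

drive_tool(
  travel=[
    [0,0,0],
    [0,0,0],
    [0,0,0],
    [0,0,0],
    [0,0,0],
    [0,0,0],
    [0,0,0.005],
    [0,0,0.025],
    [0,0,0.04],
    [0,0,0.03],
    [-0.0308,-0.0211,0],
    [-0.0308,-0.0211,0],
    [-0.0308,-0.0211,0],
    [-0.0308,-0.0211,0],
    [-0.0308,-0.0211,0],
    [-0.0308,-0.0211,0],
    [0,0,-0.04],
    [0,0,-0.04],
    [0,0,0],
    [0,0,0],
  ],
  turn=[
    [0,0,0],
    [0,0,0],
    [0,0,0],
    [0,0,0],
    [0,0,0],
    [0,0,0],
    [0,0,0],
    [0,0,0],
    [0,0,0],
    [0,0,0],
    [0,0,2],
    [0,0,2],
    [0,0,0],
    [0,0,0],
    [0,0,0],
    [0,0,0],
    [0,0,0],
    [0,0,0],
    [0,0,0],
    [0,0,0],
  ],
  gripper=[0.06,0.07,0.085,0.085,0.085,0.085,0.085,0.085,0.085,0.085,0.085,0.085,0.085,0.085,0.085,0.085,0.085,0.085,0.085,0.085],
)

```text
time: 16.45
ee_pos: [0.4483, -0.124, 0.1301]
orientation: [-0.0, 0.837, 0.547, -0.001]
wrist_force: [-0.4, -0.7, 0.4]
opening: 0.0848
grasp_force: 0.0
```

```bash
python3 - <<'E'
from meas import *
s=status.read_state(); print(np.round(s['ee_pos'],4),np.round(s['joint_positions'],2))
for n in ('top','side'):
    c=snap(n); W=cloud(c); q=W[np.isfinite(W[...,2])]
    for z in(.146,.096):
        T=q[(np.linalg.norm(q[:,:2]-[.632,.003],axis=1)<.05)&(abs(q[:,2]-z)<.005)]
        if len(T)>20: print(n,z,circ(T),(T.min(0)+T.max(0))/2,len(T))
cv2.imwrite('pics/g3.png',cv2.resize(c['image'][130:290,180:380,::-1],None,fx=3.7,fy=3.7,interpolation=cv2.INTER_CUBIC))
E
```

```text
[ 0.4483 -0.124   0.1301] [-0.47  0.34  0.73  2.17 -0.33  0.74  0.07]
top 0.146 (array([0.63021432, 0.00252703]), np.float64(0.01630838961692072)) [0.63082429 0.00247695 0.14623845] 261
top 0.096 (array([0.6313165 , 0.00191084]), np.float64(0.02787546132843723)) [0.62850437 0.00180643 0.09605166] 159
side 0.146 (array([0.63152584, 0.00472602]), np.float64(0.016763737416205165)) [0.63227006 0.00373743 0.14503671] 245
side 0.096 (array([0.6324777 , 0.00313763]), np.float64(0.0274483906834974)) [0.63252855 0.00642289 0.09594464] 196
```

View pics/g3.png

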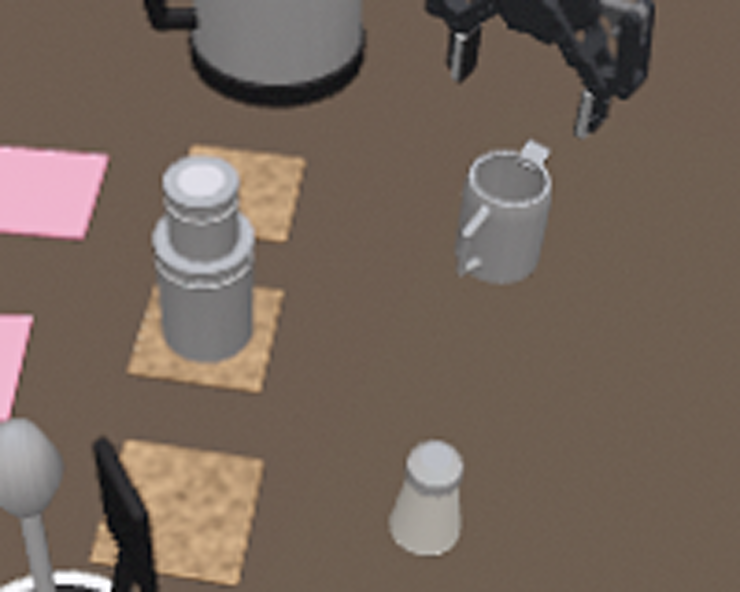

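The stack stands straight, with the small tin (200,200) centred on the large tin to about 1 mm. The open gripper is over the jug at (505,215), across its handle axis.

drive_tool(
  travel=[
    [0,0,-0.035],
    [0,0,-0.035],
    [0,0,-0.025],
    [0,0,-0.012],
    [0,0,-0.005],
    [0,0,0],
    [0,0,0],
    [0,0,0],
    [0,0,0],
    [0,0,0],
    [0,0,0],
    [0,0,0],
    [0,0,0],
  ],
  turn=[
    [0,0,0],
    [0,0,0],
    [0,0,0],
    [0,0,0],
    [0,0,0],
    [0,0,0],
    [0,0,0],
    [0,0,0],
    [0,0,0],
    [0,0,0],
    [0,0,0],
    [0,0,0],
    [0,0,0],
  ],
  gripper=[0.085,0.085,0.085,0.085,0.085,0.085,0.05,0.05,0.05,0.05,0.05,0.05,0.05],
)

```text
time: 17.85
ee_pos: [0.4494, -0.1236, 0.0188]
orientation: [0.001, 0.837, 0.547, 0.001]
wrist_force: [-1.7, -0.2, 7.9]
opening: 0.0597
grasp_force: 63.6
```

drive_tool(
  travel=[
    [0,0,0.01],
    [0,0,0.02],
    [0,0,0.03],
    [0,0,0],
    [0,0,0],
  ],
  turn=[
    [0,0,0],
    [0,0,0],
    [0,0,0],
    [0,0,0],
    [0,0,0],
  ],
  gripper=[0.05,0.05,0.05,0.05,0.05],
)

```text
time: 18.35
ee_pos: [0.4488, -0.1232, 0.0783]
orientation: [0.0, 0.837, 0.548, 0.001]
wrist_force: [0.4, -0.2, -2.1]
opening: 0.0599
grasp_force: 65.2
```

drive_tool(
  travel=[
    [0.0333,-0.0021,0],
    [0.0333,-0.0021,0],
    [0.0333,-0.0021,0],
    [0.0333,-0.0021,0],
    [0.0333,-0.0021,0],
    [0.0333,-0.0023,0],
    [0,0,0],
    [0,0,-0.02],
    [0,0,-0.02],
    [0,0,0],
    [0,0,0],
    [0,0,0],
  ],
  turn=[
    [0,0,0],
    [0,0,0],
    [0,0,0],
    [0,0,0],
    [0,0,0],
    [0,0,0],
    [0,0,0],
    [0,0,0],
    [0,0,0],
    [0,0,0],
    [0,0,0],
    [0,0,0],
  ],
  gripper=[0.05,0.05,0.05,0.05,0.05,0.05,0.05,0.05,0.05,0.05,0.05,0.05],
)

```text
time: 19.55
ee_pos: [0.6484, -0.1367, 0.0382]
orientation: [0.0, 0.837, 0.547, 0.0]
wrist_force: [-0.4, 0.2, -1.1]
opening: 0.0596
grasp_force: 65.5
```

drive_tool(
  travel=[
    [0,0,-0.006],
    [0,0,-0.003],
    [0,0,-0.002],
    [0,0,0],
    [0,0,0],
  ],
  turn=[
    [0,0,0],
    [0,0,0],
    [0,0,0],
    [0,0,0],
    [0,0,0],
  ],
  gripper=[0.05,0.05,0.05,0.05,0.05],
)

```text
time: 20.05
ee_pos: [0.6482, -0.1363, 0.0266]
orientation: [0.0, 0.837, 0.547, 0.0]
wrist_force: [1.0, 0.1, -0.9]
opening: 0.0595
grasp_force: 65.5
```

drive_tool(
  travel=[
    [0,0,-0.0007],
    [0,0,-0.0006],
    [0,0,0],
    [0,0,0],
  ],
  turn=[
    [0,0,0],
    [0,0,0],
    [0,0,0],
    [0,0,0],
  ],
  gripper=[0.05,0.05,0.05,0.05],
)

```text
time: 20.45
ee_pos: [0.6482, -0.1363, 0.0252]
orientation: [0.0, 0.837, 0.547, 0.0]
wrist_force: [-0.4, -1.1, -1.7]
opening: 0.06
grasp_force: 65.5
```

drive_tool(
  travel=[
    [0,0,-0.0005],
    [0,0,0],
    [0,0,0],
  ],
  turn=[
    [0,0,0],
    [0,0,0],
    [0,0,0],
  ],
  gripper=[0.05,0.05,0.05],
)

```text
time: 20.75
ee_pos: [0.6482, -0.1364, 0.0249]
orientation: [0.0, 0.837, 0.547, 0.0]
wrist_force: [-1.3, 0.0, 2.0]
opening: 0.0598
grasp_force: 65.8
```

drive_tool(
  travel=[
    [0,0,-0.0003],
    [0,0,0],
    [0,0,0],
    [0,0,0],
    [0,0,0],
    [0,0,0],
    [0,0,0.005],
    [0,0,0.03],
    [0,0,0.045],
    [0,0,0.045],
    [0,0,0.045],
    [0,0,0.025],
  ],
  turn=[
    [0,0,0],
    [0,0,0],
    [0,0,0],
    [0,0,0],
    [0,0,0],
    [0,0,0],
    [0,0,0],
    [0,0,0],
    [0,0,0],
    [0,0,0],
    [0,0,0],
    [0,0,0],
  ],
  gripper=[0.05,0.07,0.085,0.085,0.085,0.085,0.085,0.085,0.085,0.085,0.085,0.085],
)

```text
time: 21.95
ee_pos: [0.6494, -0.1373, 0.224]
orientation: [0.002, 0.837, 0.547, 0.002]
wrist_force: [-0.1, -0.3, 0.1]
opening: 0.0851
grasp_force: 0.0
```

drive_tool(
  travel=[
    [-0.0244,0.0372,0],
    [-0.0244,0.0372,0],
    [-0.0244,0.0372,0],
    [-0.0244,0.0372,0],
    [-0.0244,0.0372,0],
    [-0.0244,0.0372,0],
    [-0.0244,0.0372,0],
    [-0.0244,0.0372,0],
    [-0.0244,0.0372,0],
    [-0.0244,0.0372,0],
    [-0.0244,0.0372,0],
    [0,0,-0.04],
    [0,0,-0.04],
    [0,0,-0.02],
    [0,0,0],
    [0,0,0],
  ],
  turn=[
    [0,0,2.2],
    [0,0,2.2],
    [0,0,2.2],
    [0,0,2.2],
    [0,0,2.2],
    [0,0,2.2],
    [0,0,2.2],
    [0,0,2.2],
    [0,0,2.2],
    [0,0,2.2],
    [0,0,2],
    [0,0,0],
    [0,0,0],
    [0,0,0],
    [0,0,0],
    [0,0,0],
  ],
  gripper=[0.085,0.085,0.085,0.085,0.085,0.085,0.085,0.085,0.085,0.085,0.085,0.085,0.085,0.085,0.085,0.085],
)

```text
time: 23.55
ee_pos: [0.3802, 0.2727, 0.1201]
orientation: [0.0, 0.705, 0.709, 0.0]
wrist_force: [1.2, -0.1, 1.0]
opening: 0.0848
grasp_force: 0.0
```

```bash
python3 - <<'E'
from meas import *
s=status.read_state(); print(np.round(s['ee_pos'],4),np.round(s['joint_positions'],2))
for n in ('top','side'):
    c=snap(n); W=cloud(c); P=W[np.isfinite(W[...,2])]; x=np.array([.648,-.136])
    T=P[(abs(P[:,2]-.081)<.006)]
    for _ in range(8):
        dd=np.linalg.norm(T[:,:2]-x,axis=1); x,r=circ(T[abs(dd-.0265)<.006])
    print(n,'jug',x,r)
    cv2.imwrite(f'pics/g4{n}.png',cv2.resize(c['image'][...,::-1],(800,600),interpolation=cv2.INTER_CUBIC))
E
```

```text
[0.3802 0.2727 0.1201] [-1.17  0.32  0.5   2.17 -0.23  0.71 -0.51]
top jug [ 0.64538544 -0.13729253] 0.027369756345698708
side jug [ 0.64694966 -0.13529898] 0.026990672498042625
```

View pics/g4side.png

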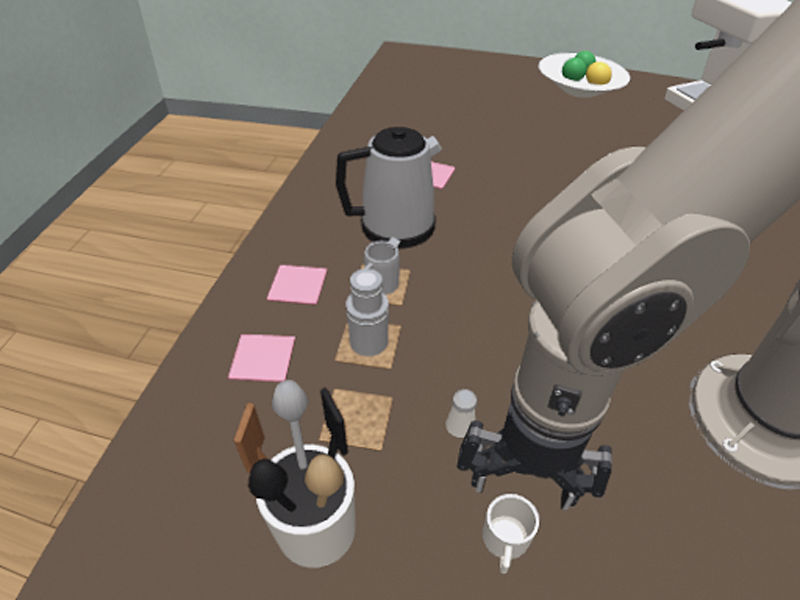

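The jug stands on the right mat, about 1.5 mm from its centre. The gripper is above the cup, at (510,525).

drive_tool(
  travel=[
    [-0.0005,0,-0.035],
    [0,0,-0.035],
    [0,0,-0.02],
    [0,0,-0.01],
    [0,0,-0.004],
    [0,0,0],
    [0,0,0],
    [0,0,0],
    [0,0,0],
    [0,0,0],
    [0,0,0],
    [0,0,0],
    [0,0,0],
  ],
  turn=[
    [0,0,0],
    [0,0,0],
    [0,0,0],
    [0,0,0],
    [0,0,0],
    [0,0,0],
    [0,0,0],
    [0,0,0],
    [0,0,0],
    [0,0,0],
    [0,0,0],
    [0,0,0],
    [0,0,0],
  ],
  gripper=[0.085,0.085,0.085,0.085,0.085,0.085,0.05,0.05,0.05,0.05,0.05,0.05,0.05],
)

```text
time: 24.95
ee_pos: [0.3798, 0.2736, 0.0167]
orientation: [-0.0, 0.705, 0.709, 0.001]
wrist_force: [-3.1, -0.3, 9.0]
opening: 0.0581
grasp_force: 61.5
```

drive_tool(
  travel=[
    [0,0,0.01],
    [0,0,0.03],
    [0,0,0.04],
    [0,0,0.02],
    [0,0,0],
    [0,0,0],
  ],
  turn=[
    [0,0,0],
    [0,0,0],
    [0,0,0],
    [0,0,0],
    [0,0,0],
    [0,0,0],
  ],
  gripper=[0.05,0.05,0.05,0.05,0.05,0.05],
)

```text
time: 25.55
ee_pos: [0.379, 0.273, 0.1157]
orientation: [-0.0, 0.705, 0.709, 0.0]
wrist_force: [0.3, 0.7, -1.9]
opening: 0.058
grasp_force: 65.0
```

drive_tool(
  travel=[
    [0.015,-0.0317,0.01],
    [0.015,-0.0317,0.01],
    [0.015,-0.0317,0],
    [0.015,-0.0317,0],
    [0.0343,0,0],
    [0.0343,0,0],
    [0.0343,0,0],
    [0.0343,0,0],
    [0.0343,0,0],
    [0,0,0],
    [0,0,-0.04],
    [0,0,-0.04],
    [0,0,-0.02],
    [0,0,0],
    [0,0,0],
    [0,0,0],
  ],
  turn=[
    [0,0,0],
    [0,0,0],
    [0,0,0],
    [0,0,0],
    [0,0,0],
    [0,0,0],
    [0,0,0],
    [0,0,0],
    [0,0,0],
    [0,0,0],
    [0,0,0],
    [0,0,0],
    [0,0,0],
    [0,0,0],
    [0,0,0],
    [0,0,0],
  ],
  gripper=[0.05,0.05,0.05,0.05,0.05,0.05,0.05,0.05,0.05,0.05,0.05,0.05,0.05,0.05,0.05,0.05],
)

```text
time: 27.15
ee_pos: [0.6115, 0.1461, 0.0366]
orientation: [0.0, 0.705, 0.709, 0.001]
wrist_force: [0.5, 0.5, -1.3]
opening: 0.0581
grasp_force: 65.4
```

Set-down should come at a TCP height of about 0.0227 m.

drive_tool(
  travel=[
    [-0.001,0,-0.007],
    [0,0,-0.004],
    [0,0,-0.0015],
    [0,0,0],
    [0,0,0],
  ],
  turn=[
    [0,0,0],
    [0,0,0],
    [0,0,0],
    [0,0,0],
    [0,0,0],
  ],
  gripper=[0.05,0.05,0.05,0.05,0.05],
)

```text
time: 27.65
ee_pos: [0.6099, 0.1461, 0.023]
orientation: [0.0, 0.705, 0.709, 0.0]
wrist_force: [0.1, -0.2, -2.3]
opening: 0.0583
grasp_force: 65.5
```

drive_tool(
  travel=[
    [0,0,-0.0006],
    [0,0,-0.0005],
    [0,0,0],
    [0,0,0],
  ],
  turn=[
    [0,0,0],
    [0,0,0],
    [0,0,0],
    [0,0,0],
  ],
  gripper=[0.05,0.05,0.05,0.05],
)

```text
time: 28.05
ee_pos: [0.6099, 0.1461, 0.0228]
orientation: [-0.0, 0.705, 0.709, 0.0]
wrist_force: [-3.6, -0.2, 7.2]
opening: 0.0577
grasp_force: 65.5
```

drive_tool(
  travel=[
    [0,0,0],
    [0,0,0],
    [0,0,0],
    [0,0,0],
    [0,0,0],
    [0,0,0.005],
    [0,0,0.03],
    [0,0,0.045],
    [0,0,0.045],
    [0,0,0.045],
    [0,0,0.04],
    [-0.04,0,0],
    [-0.04,0,0],
    [-0.04,0,0],
    [-0.04,0,0],
    [0,0,0],
    [0,0,0],
    [0,0,0],
  ],
  turn=[
    [0,0,0],
    [0,0,0],
    [0,0,0],
    [0,0,0],
    [0,0,0],
    [0,0,0],
    [0,0,0],
    [0,0,0],
    [0,0,0],
    [0,0,0],
    [0,0,0],
    [0,0,0],
    [0,0,0],
    [0,0,0],
    [0,0,0],
    [0,0,0],
    [0,0,0],
    [0,0,0],
  ],
  gripper=[0.07,0.085,0.085,0.085,0.085,0.085,0.085,0.085,0.085,0.085,0.085,0.085,0.085,0.085,0.085,0.085,0.085,0.085],
)

```text
time: 29.85
ee_pos: [0.4509, 0.1463, 0.2324]
orientation: [0.0, 0.705, 0.709, 0.001]
wrist_force: [0.9, 0.2, -0.4]
opening: 0.0853
grasp_force: 0.0
```

```bash
python3 - <<'E'
from meas import *
s=status.read_state(); print(np.round(s['ee_pos'],4))
for n in ('top','side'):
    c=snap(n); W=cloud(c); P=W[np.isfinite(W[...,2])]
    for nm,x,h,r0 in(('jug',[.648,-.136],.081,.0265),('cup',[.6093,.1462],.071,.0288)):
        T=P[(abs(P[:,2]-h)<.005)]
        for _ in range(8):
            dd=np.linalg.norm(T[:,:2]-x,axis=1); x,r=circ(T[abs(dd-r0)<.005])
        print(n,nm,x.round(4),r.round(4))
    for z in(.146,.096):
        T=P[(np.linalg.norm(P[:,:2]-[.632,.003],axis=1)<.05)&(abs(P[:,2]-z)<.005)]
        if len(T)>20: print(n,z,circ(T))
    cv2.imwrite(f'pics/g5{n}.png',cv2.resize(c['image'][...,::-1],(800,600),interpolation=cv2.INTER_CUBIC))
E
```

```text
[0.4509 0.1463 0.2324]
top jug [ 0.6455 -0.1368] 0.0272
top cup [0.6077 0.1458] 0.029
top 0.146 (array([0.63029987, 0.00257458]), np.float64(0.01634877218176491))
top 0.096 (array([0.63165418, 0.00210761]), np.float64(0.02789586081692902))
side jug [ 0.6468 -0.1352] 0.0267
side cup [0.6081 0.1462] 0.0279
side 0.146 (array([0.63161771, 0.00470346]), np.float64(0.016716059708114163))
side 0.096 (array([0.63230578, 0.00299852]), np.float64(0.027465148994417873))
```

View pics/g5side.png

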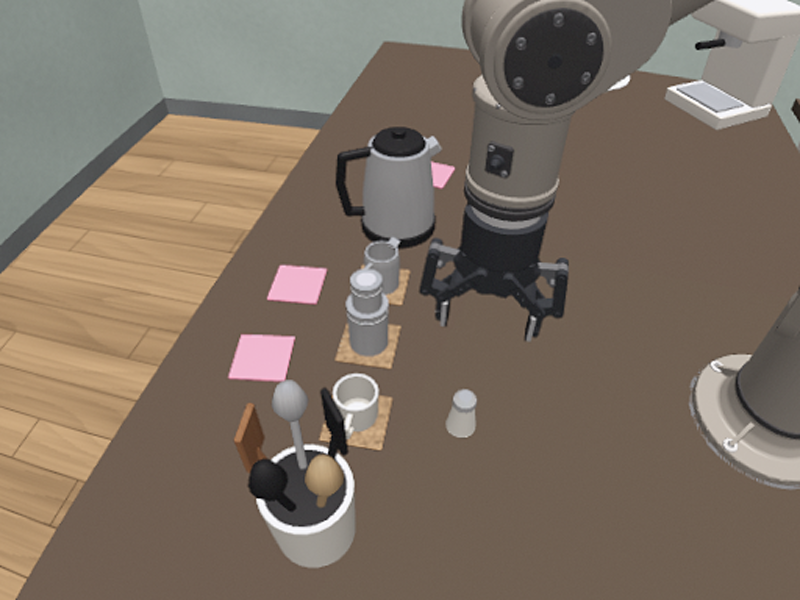

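View pics/g5top.png

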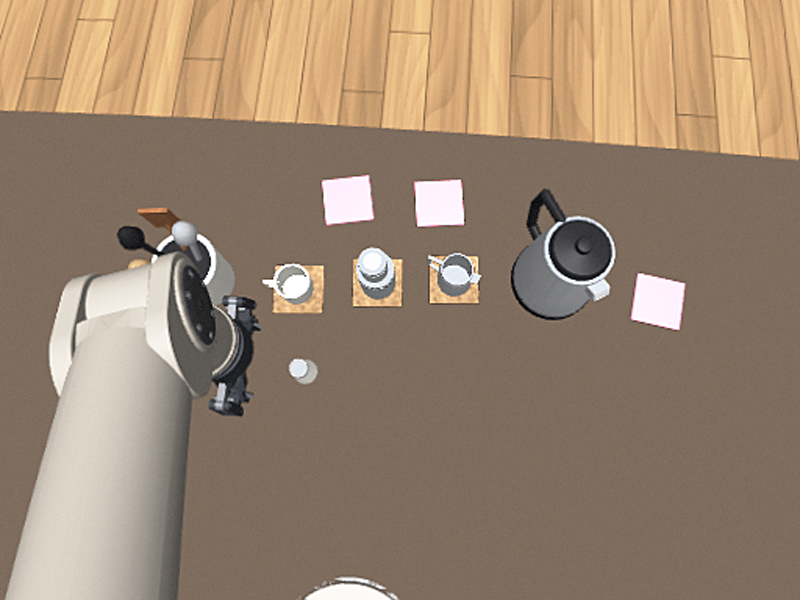

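The cup (295,283), stacked tins (375,270) and jug (456,272) all stand on their mats, within about 2 mm of centre. The kettle, utensil pot and salt have not moved, and the gripper is clear.

```bash
python3 -c "
from workcell import ticket; print(ticket.finish_job())"
```

```text
the job is handed in; nothing more can be done
None
```

The job is handed in: the large tin with the small tin on top is on the middle mat, the jug on the kettle-side mat and the cup on the utensil-pot-side mat, each within about 2 mm of centre by camera, finished at about 30 s of the 104 s limit.

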